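Lock the gearbox rail by feel

TASK

Lock the gearbox's hidden shift rail: take the sprung locking pin from its wooden stand, set its nose through the square entry of the slot in the cover plate, and slide it along the slot under light pressure until the nose drops into the socket hidden in the rail. Then push the pin gently fully home, upright with its collar flat on the cover, and let go. Never force the pin against the gearbox, and leave the loose things around alone.

Things in the scene. Friction and masses are not known exactly. Their poses are not given: they have to be found in the camera images.
- gearbox: Aluminium gearbox housing bolted to the worktop, 200 x 90 x 60 mm, foot lugs on its long sides, shaft stub at its +x end. Origin: centre of the underside; x along length and slot, z up. Flat steel cover plate 6 mm thick, top at z = 60 mm, with 4 mm high screw heads near the edges. More than 30 N between pin and gearbox (cover or rail) counts as forcing.
- slot_entry (a point): Centre of the square entry window (24 x 24 mm) in the cover, at the level of the cover's top; axes as the gearbox, in which it lies at x = -40, y = 0 mm. From it the slot, 13 mm wide, runs in +x; the corners where the window becomes the slot are bevelled to guide the nose in.
- slot_end (a point): Closed end of the slot on its centre line, at the level of the cover's top, 85 mm in +x from slot_entry (gearbox x = +45, y = 0 mm); axes as the gearbox.
- rail_top (a point): Point of the gearbox's frame (x = 0, y = 0, z = 40 mm) on the level top of the blackened steel rail, 20 mm below the cover's top, under all of window and slot. The rail stays put. Somewhere on its centre line, at an unknown gearbox x between -5 and +37 mm, it has one round socket, 13 mm wide, 28 mm deep. No reading tells where: find it by feel.
- lock_pin: Loose steel locking pin, about 0.14 kg, upright in the stand. Origin: centre of its collar's underside; z up. Collar 30 mm across, z = 0 to 6 mm; above it a round dark grip 24 mm across, z = 6 to 56 mm. Below the collar a nose 10 mm across with bevelled end reaches to z = -38 mm. The nose is sprung: it gives upward by at most 14 mm (2 N to start, 0.4 N more per mm) and springs back.
- pin_grip (a point): Centre of the pin's round grip, 31 mm above the collar's underside. With the nose just touching the rail the collar is 18 mm above the cover; pressed on the rail to the spring's hard stop it is still 4 mm above; only with the nose in the socket does the collar come down to the cover and stay there.
- pin_stand: Dark wooden stand fixed to the worktop, 100 x 56 x 50 mm. Origin: centre of the underside; x along its length, z up. The pin stands in its larger hole (14 mm wide, at x = -22 mm) with the collar resting on the top face at z = 50 mm; two small holes on the other half are empty.
- hex_key: Bystander: loose black hex key, 38 x 114 x 8 mm, lying left of the stand; leave it where it is. Origin: centre of the underside.
- nut_m12_0: Bystander: loose steel nut, 22 mm across, 11 mm high, beyond the stand; leave it where it is. Origin: centre of the underside.
There are look-alikes about, which are no part of the job. Several things have the shape of the pin_stand; the one meant has the colours described above.

How it is judged:
By the outcome, as a careful person would: the job done as asked, in the order asked, and still so for the second after the job is handed in, with the robot touching nothing.
It also fails if it takes over 51 s, if anything falls off the work surface, if the arm or the gripper's body presses on something with over 40 N, if the wrist force passes 120 N, or if a joint passes its speed limit or range.

ROBOT

A 6-joint arm with a two-finger parallel gripper is mounted at the origin on a cart in front of the work surface, level with it; the furniture and walls round the work are solid. World frame = base frame: x ahead of the robot, y to its left, z up, the work surface at z = 0. Lengths are in m, angles in rad, forces in N, time in s.
With the tool pointing down it reaches from about 0.3 to 0.875 m from the base axis. Payload 4.2 kg.
Tool frame: the origin (TCP) lies between the finger pads; the fingertips stand 17 mm ahead of it and the grasp point (between the pads) lies 2 mm behind it (r.tip_extent is the distance from the TCP to the fingertips, in m); x points along the fingers, y is the direction in which the jaws open and shut, and the axes are right-handed (so a half turn about x gives the same grasp; the last joint's range is limited). The gripper opens to 85 mm and grips with 20 to 120 N. Pads are 22 mm wide; open, the fingers measure 114 mm over their backs; the gripper's body (76 mm by 85 mm) begins 54 mm behind the grasp point. The pads swing forward as they close: fully open they stand 13 mm farther back than shut.
Start: joints at [1.117, 0.32, 1.565, -0, 1.257, -0.02], TCP at [0.242, 0.522, 0.248] pointing down, gripper open.
Joint ranges: [-3.11, 3.11], [-0.84, 2.01], [0.21, 2.61], [-1.34, 4.49], [0.05, 2.63], [-2.56, 2.56]. Speed limits (rad/s): [2.57, 2.57, 3.14, 3.14, 3.14, 3.14].

INTERFACE

Orientations are given as a unit quaternion [w, x, y, z].
In Python, from bench import r, imaging gives the robot as it stands.
- The arm moves only by the tool send_rows, never from a script. Its argument "moves" is a list of rows, each a list of 5 numbers: the closure, from 0 (fully open) to 1 (shut), then the shift along the world's x, y, z normalised to -1 to 1, where 1 is 0.5 m, then the turn about the world's z normalised to -1 to 1, where 1 is 180 degrees. A call has 1 to 20 rows; each row is the pose to reach, as a shift and turn from the pose commanded when the call began, turning the shorter way round; what a row does not reach only later rows make up. A row lasts 1/10 s, in which the tool goes at most 50 mm and 8.59 degrees, less where a joint would pass 70% of its speed; a pose out of reach is approached as far as the arm can. A call with a number of a shift or a turn outside -1 to 1 is refused whole. A call with a gripper value outside its range is refused whole. The fingers move at their own pace and stop on an object; "newtons" is the grip in N (left out, the last holds). Time passes only in rows, so rows that repeat a pose let the fingers close. It gives the time, the measured TCP pose, the force and the opening at its end, in the units of the state.
- r.get_state(): the state, without advancing time (a new reading comes with each control period).
- imaging.snapshot(name): name is "scene" or "top" or "wrist"; returns a dict with "pixels" (420x560x3 uint8, blue, green, red), "vertical_fov" (degrees; the focal length in pixels is half the picture's height over the tangent of half this angle, whatever the lens; pixels are square), "cx", "cy" (the principal point, pixels), "distortion" ([k1, k2, p1, p2, k3] as OpenCV has them; the pictures are not rectified), "xyz" and "rotation" of the camera in the world. Camera axes: x right, y down, z forward; pixel columns grow to the right and rows downward; lengths in m; the calibration is good to about 2 mm. A picture is of the moment at which its call begins. There is no depth.
- r.sign_off(): hands the job in, once; it reports no verdict.
The state is a dict: "clock": time; "qpos": joint angles; "joint_velocities": joint speeds; "joint_efforts": joint torques, N m; "tcp_pos": TCP position; "eef_rot": TCP orientation; "force": force on the tool from outside, world axes, zero at the start; "moment": the same for the moment, N m; "width": opening from 0.0 (shut) to 1.0 (fully open).
Only numpy, scipy, OpenCV 4.12 (cv2) and the standard library are available. Lean on these libraries where they do the work, as an engineer would, in place of code of your own. Each camera call takes 0.05 s, during which the arm holds its last target.

## Working session

There is one attempt and no reset: what is moved stays moved. The work goes in short steps, Python scripts to look and compute and a tool call to move; the robot and the scene stay as the last step left them, time stands still between calls to the robot, and variables do not carry over. Pictures are saved under pics/ and viewed, and the job is handed in when it is done.

Besides the shell and the picture viewer there is one more tool, called as name([rows], argument=value, ...), one row to a line, values as JSON. send_rows: Moves the arm, as the interface text tells. Scaled input: -1 to 1 covers 0.5 m each way for a shift and 180 degrees each way for a turn. Its arguments: {"type":"object","properties":{"moves":{"type":"array"},"newtons":{"type":"number"}},"required":["moves"]}

```bash
ls; mkdir -p pics
python3 - <<'E'
from bench import r, imaging
import cv2,json
s=r.get_state();print({k:(v if not hasattr(v,'tolist') else v.tolist()) for k,v in s.items()}, r.tip_extent)
for n in ["scene","top","wrist"]:
    d=imaging.snapshot(n);cv2.imwrite(f"pics/{n}0.png",d["pixels"])
    print(n,d["vertical_fov"],d["cx"],d["cy"],d["distortion"],d["xyz"],d["rotation"])
E
```

```text
pics
{'clock': 0.0, 'qpos': [1.1169919583321744, 0.32032919699327994, 1.5657020378100988, 6.269748422798167e-06, 1.257413576373864, -0.020016237568435093], 'joint_velocities': [6.916627534989166e-05, -0.0005209433904747611, 2.892032294010062e-06, -6.43047268972103e-05, 0.00024118993457974622, 0.00010847546551278866], 'joint_efforts': [-0.0007691318387514912, -41.55254602432251, -23.416210412979126, -0.00030322860766318627, 0.008246270008385181, 1.7788088868542218e-06], 'tcp_pos': [0.2414838552024829, 0.5213282674984349, 0.2474518874904044], 'eef_rot': [0.6903834736434679, 0.15153216608901726, 0.6906949527881345, -0.15280426745790326], 'force': [0.33365134644309546, 0.2749070970063963, 0.6213725726811797], 'moment': [-0.04749286112525908, 0.026148436192269343, 0.050940165905552504], 'width': 0.9981227878597059} 0.017
scene 54.77076010506098 273.05371663965855 215.6284153075917 [-0.02408028  0.          0.          0.          0.        ] [-0.16347028  0.76444859  0.42739189] [ 0.27980012 -0.43705504  0.71003293 -0.47597061]
top 43.82791838291863 285.4623557442512 203.5148292422439 [-0.17172455  0.          0.          0.          0.        ] [0.34339393 0.38461792 1.12476963] [-0.06765967  0.71392552 -0.69452852  0.05798841]
wrist 63.21942256428222 285.4009379434847 208.06976921782007 [0.0257868 0.        0.        0.        0.       ] [0.17330557 0.55297326 0.37335141] [0.12545348 0.8334646  0.53223178 0.0795457 ]
```

View pics/scene0.png

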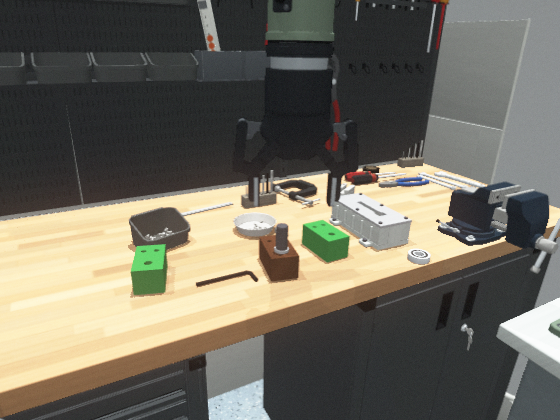

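View pics/top0.png

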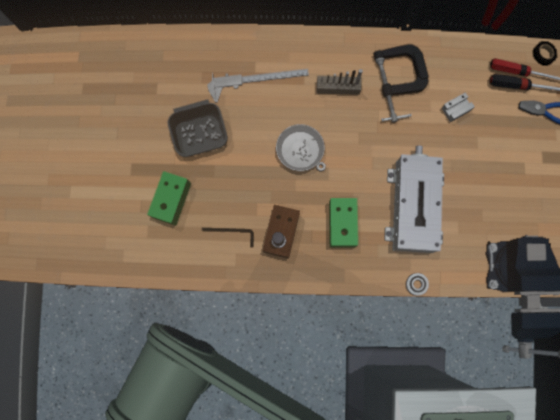

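View pics/wrist0.png

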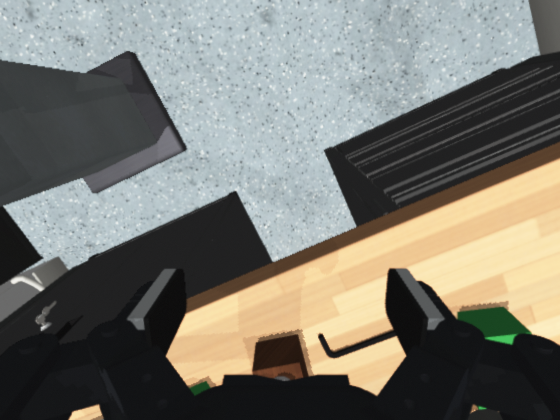

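```bash
cat > h.py <<'E'
import numpy as np,cv2
from scipy.spatial.transform import Rotation as R
def q2R(q): return R.from_quat([q[1],q[2],q[3],q[0]]).as_matrix()
def K(d):
    h=d["pixels"].shape[0];f=h/2/np.tan(np.radians(d["vertical_fov"])/2)
    return np.array([[f,0,d["cx"]],[0,f,d["cy"]],[0,0,1]])
def ray(d,px):
    u=cv2.undistortPoints(np.array(px,float).reshape(-1,1,2),K(d),np.array(d["distortion"])).reshape(-1,2)
    v=np.c_[u,np.ones(len(u))]@q2R(d["rotation"]).T
    return np.array(d["xyz"]),v/np.linalg.norm(v,axis=1)[:,None]
def onz(d,px,z):
    o,v=ray(d,px);return o+v*((z-o[2])/v[:,2])[:,None]
def proj(d,P):
    Rm=q2R(d["rotation"]).T;rv=cv2.Rodrigues(Rm)[0];t=-Rm@np.array(d["xyz"])
    return cv2.projectPoints(np.array(P,float).reshape(-1,3),rv,t,K(d),np.array(d["distortion"]))[0].reshape(-1,2)
E
python3 - <<'E'
import cv2,numpy as np,pickle
from h import *
from bench import imaging
t=imaging.snapshot("top");s=imaging.snapshot("scene");pickle.dump((t,s),open("d.pkl","wb"))
print(onz(t,[[281,232],[421,185],[420,216],[419,150],[343,222]],0.055).round(3))
a=cv2.resize(t["pixels"][195:265,240:340],None,fx=7,fy=7,interpolation=cv2.INTER_CUBIC);cv2.imwrite("pics/cr_stand.png",a)
a=cv2.resize(t["pixels"][140:260,370:470],None,fx=5,fy=5,interpolation=cv2.INTER_CUBIC);cv2.imwrite("pics/cr_gb.png",a)
a=cv2.resize(s["pixels"][180:290,240:420],None,fx=4.4,fy=4.4,interpolation=cv2.INTER_CUBIC);cv2.imwrite("pics/cr_sc.png",a)
E
```

```text
[[0.476 0.41  0.055]
 [0.583 0.117 0.055]
 [0.517 0.12  0.055]
 [0.66  0.119 0.055]
 [0.5   0.282 0.055]]
```

View pics/cr_stand.png

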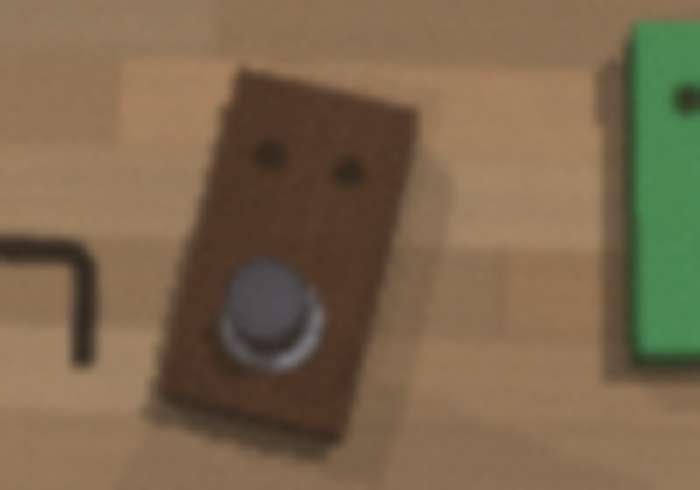

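View pics/cr_gb.png

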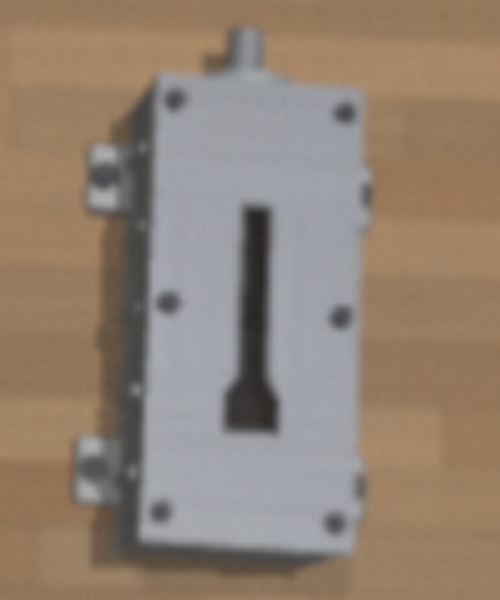

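View pics/cr_sc.png

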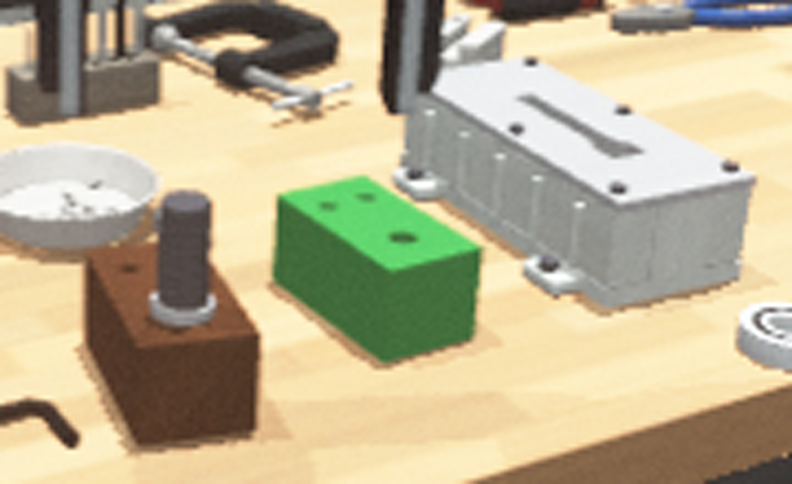

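Three things are shaped like the stand: green at top-view (169,198), green at (343,222), and brown at (281,232). The brown one is meant: it is dark wood and holds the pin, as the crop shows. In the gearbox crop, the window is at about (420,219) and the slot runs up towards the shaft stub at (419,150). Next I'll measure precisely.

Run:
```python
import cv2,numpy as np,pickle
from h import *
t,s=pickle.load(open("d.pkl","rb"))
S=8
def up(d,x0,x1,y0,y1):
    return cv2.resize(d["pixels"][y0:y1,x0:x1],None,fx=S,fy=S,interpolation=cv2.INTER_CUBIC)
def back(p,x0,y0): return (np.array(p,float)+.5)/S-.5+[x0,y0]
# pin top: grip disk
a=up(t,250,310,205,262);hsv=cv2.cvtColor(a,cv2.COLOR_BGR2HSV)
print("px grip",t["pixels"][238,278],t["pixels"][220,283])
m=((hsv[...,1]<60)).astype(np.uint8)
n,l,st,c=cv2.connectedComponentsWithStats(m)
for i in range(1,n):
    if st[i,4]>1500: print(st[i],back(c[i],250,205))
# brown top
f=a.astype(int); br=((f[...,2]-f[...,0]>15)&(f[...,2]<115)&(f[...,2]>60)).astype(np.uint8)
br=cv2.morphologyEx(br|m,cv2.MORPH_OPEN,np.ones((9,9)))
cs,_=cv2.findContours(br,cv2.RETR_EXTERNAL,cv2.CHAIN_APPROX_NONE);cc=max(cs,key=cv2.contourArea)
P=onz(t,back(cc.reshape(-1,2),250,205),.05)[:,:2]
r=cv2.minAreaRect((P*1000).astype(np.float32));print("stand",r)
cv2.drawContours(a,[cc],-1,(0,255,255),1);cv2.imwrite("pics/m_st.png",a)
# slot
a=up(t,385,455,145,260);g=cv2.cvtColor(a,cv2.COLOR_BGR2GRAY)
for th in(90,110):
    m=(g<th).astype(np.uint8);n,l,st,c=cv2.connectedComponentsWithStats(m)
    i=l[int((195-145)*S),int((421-385)*S)];
    cs,_=cv2.findContours((l==i).astype(np.uint8),cv2.RETR_EXTERNAL,cv2.CHAIN_APPROX_NONE);cc=max(cs,key=cv2.contourArea)
    P=onz(t,back(cc.reshape(-1,2),385,145),.06)[:,:2]*1000
    r=cv2.minAreaRect(P.astype(np.float32));print("slot",th,r,cv2.boxPoints(r).round(1).tolist())
cv2.drawContours(a,[cc],-1,(0,255,255),1)
# cover
m=(g>125).astype(np.uint8)
hs=cv2.cvtColor(a,cv2.COLOR_BGR2HSV);m&=(hs[...,1]<45).astype(np.uint8);m=cv2.morphologyEx(m,cv2.MORPH_OPEN,np.ones((25,25)))
cs,_=cv2.findContours(m,cv2.RETR_EXTERNAL,cv2.CHAIN_APPROX_NONE);cc=max(cs,key=cv2.contourArea)
P=onz(t,back(cc.reshape(-1,2),385,145),.06)[:,:2]*1000
r=cv2.minAreaRect(P.astype(np.float32));print("cover",r,cv2.boxPoints(r).round(1).tolist())
cv2.drawContours(a,[cc],-1,(0,0,255),1);cv2.imwrite("pics/m_gb.png",cv2.resize(a,None,fx=.6,fy=.6))
```

```text
px grip [82 80 82] [41 57 81]
[  171   217   121   127 11631] [278.2216974  239.86548341]
stand ((474.5357360839844, 410.7991638183594), (63.318912506103516, 111.31414031982422), 77.17142486572266)
slot 90 ((542.9492797851562, 119.60833740234375), (21.34720802307129, 94.66825866699219), 87.03785705566406) [[495.1000061035156, 111.4000015258789], [589.7000122070312, 106.5], [590.7999877929688, 127.80000305175781], [496.20001220703125, 132.6999969482422]]
slot 110 ((542.971923828125, 121.13023376464844), (22.79744529724121, 96.3384780883789), 89.0765151977539) [[494.6000061035156, 110.5], [591.0, 109.0], [591.2999877929688, 131.8000030517578], [495.0, 133.3000030517578]]
cover ((557.1038818359375, 117.6048583984375), (93.545166015625, 221.77638244628906), 87.41273498535156) [[444.20001220703125, 75.9000015258789], [665.7999877929688, 65.9000015258789], [670.0, 159.3000030517578], [448.3999938964844, 169.3000030517578]]
```

View pics/m_gb.png

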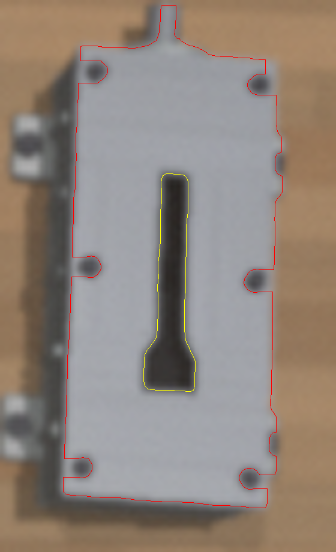

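View pics/m_st.png

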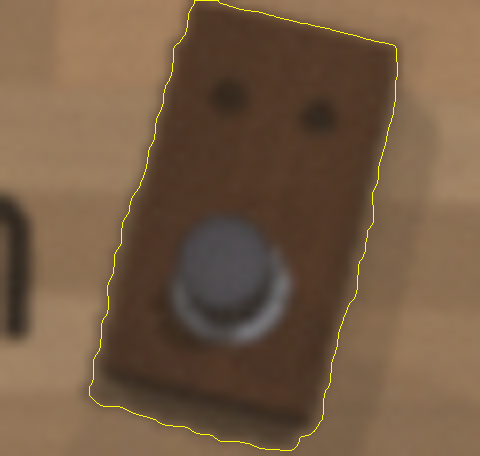

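Run:
```python
import cv2,numpy as np,pickle
from h import *
t,s=pickle.load(open("d.pkl","rb"))
S=8
def up(d,x0,x1,y0,y1):
    return cv2.resize(d["pixels"][y0:y1,x0:x1],None,fx=S,fy=S,interpolation=cv2.INTER_CUBIC)
def back(p,x0,y0): return (np.array(p,float)+.5)/S-.5+[x0,y0]
a=up(t,385,455,145,260);g=cv2.cvtColor(a,cv2.COLOR_BGR2GRAY)
m=(g<100).astype(np.uint8);n,l,st,c=cv2.connectedComponentsWithStats(m)
i=l[400,288]
cs,_=cv2.findContours((l==i).astype(np.uint8),cv2.RETR_EXTERNAL,cv2.CHAIN_APPROX_NONE);cc=max(cs,key=cv2.contourArea)
P=onz(t,back(cc.reshape(-1,2),385,145),.06)[:,:2]*1000
fs=[]
for sgn in(1,-1):
    q=P[(P[:,0]>530)&(P[:,0]<582)]; q=q[(q[:,1]-120)*sgn>0]
    fs.append(np.polyfit(q[:,0],q[:,1],1))
print("slot sides",fs,"yaw",np.degrees(np.arctan(np.mean(fs,0)[0])))
mm=np.mean(fs,0);print("centerline y at x=505,590",np.polyval(mm,[505,590]),"xrange",P[:,0].min(),P[:,0].max())
q=P[P[:,0]<512];print("window y",q[:,1].min(),q[:,1].max())
# screws
g2=cv2.GaussianBlur(g,(5,5),0);m=(g2<125).astype(np.uint8);n,l,st,c=cv2.connectedComponentsWithStats(m)
sc=[]
for k in range(1,n):
    if 150<st[k,4]<1500:
        w=onz(t,[back(c[k],385,145)],.063)[0]*1000;print(st[k],back(c[k],385,145).round(1),w[:2].round(1))
# pin
print("grip top",onz(t,back([[226,262]],250,205),.106)*1000,"collar",onz(t,back([[231,287]],250,205),.054)*1000)
# small holes
print("small holes",onz(t,back([[228,97],[318,116]],250,205),.05)*1000)
# scene projections to check
print(proj(s,[[.464,.416,.106],[.505,.12,.06],[.59,.118,.06]]).round(1))
```

```text
slot sides [array([-4.88361234e-02,  1.52117238e+02]), array([-4.76203235e-02,  1.40285738e+02])] yaw -2.7611342192798367
centerline y at x=505,590 [121.84623515 117.74683615] xrange 494.9726817733959 590.6389150766116
window y 110.56531000130431 132.69652194020688
[292  37   9  26 162] [421.6 150.9] [655.6 115.5]
[142 102  37  36 995] [404.5 159.4] [635.5 152.9]
[413 124  38  34 998] [438.6 162.2] [632.   79.2]
[531 142  23  11 199] [452.3 162.9] [631.4  49.2]
[536 231  24  20 272] [453.  174.6] [605.8  48.5]
[130 428  38  34 989] [403.2 200.1] [547.8 157.1]
[ 408  450   36   37 1054] [437.8 203. ] [543.7  83.5]
[449 721  20  39 634] [441.9 237. ] [472.2  76.1]
[121 764  32  32 817] [401.6 241.9] [460.3 161.1]
[400 781  34  34 875] [436.6 244.2] [457.   87.7]
grip top [[458.65218465 414.32416838 106.        ]] collar [[458.09774856 414.35348426  54.        ]]
small holes [[508.17928432 416.77148605  50.        ]
 [503.80977495 393.20753959  50.        ]]
[[280.  223.9]
 [380.5 213.6]
 [358.7 201.8]]
```

Run:
```python
import cv2,numpy as np,pickle
from h import *
from bench import r
t,s=pickle.load(open("d.pkl","rb"))
print(q2R(r.get_state()["eef_rot"]).round(3))
a=s["pixels"].copy()
ang=np.radians(np.r_[0:360:15]);c=np.c_[np.cos(ang),np.sin(ang)]
for rad,z,col in((12,106,(0,255,0)),(15,56,(0,0,255)),(15,50,(255,0,255))):
  P=np.c_[458.4+rad*c[:,0],414.3+rad*c[:,1],np.full(len(c),z)]/1000
  for p in proj(s,P): pass
  a=cv2.resize(a,None,fx=1,fy=1)
big=cv2.resize(s["pixels"][180:290,240:420],None,fx=4.4,fy=4.4,interpolation=cv2.INTER_CUBIC)
def dr(P,col):
  q=(proj(s,np.array(P)/1000)-[240,180]+.5)*4.4
  cv2.polylines(big,[q.round().astype(int).reshape(-1,1,2)],True,col,1)
for rad,z in((12,106),(15,56),(15,50)): dr(np.c_[458.4+rad*c[:,0],414.3+rad*c[:,1],np.full(len(c),z)],(0,255,0))
y=np.radians(-2.72);Rz=np.array([[np.cos(y),-np.sin(y)],[np.sin(y),np.cos(y)]])
for poly in([(-100,-45),(100,-45),(100,45),(-100,45)],[(-52,-12),(-28,-12),(-22,-6.5),(45,-6.5),(45,6.5),(-22,6.5),(-28,12),(-52,12)]):
  w=np.array(poly)@Rz.T+[546.2,120.0];dr(np.c_[w,np.full(len(w),60)],(0,0,255))
cv2.imwrite("pics/chk_sc.png",big)
```

```text
[[-0.     0.42   0.907]
 [-0.001  0.907 -0.42 ]
 [-1.    -0.001 -0.   ]]
```

View pics/chk_sc.png

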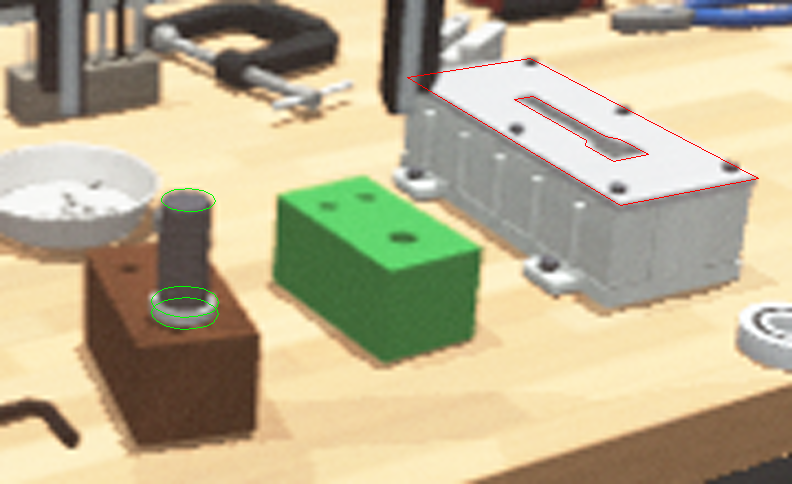

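send_rows([
  [0,0.06,-0.03,-0.02,0.015],
  [0,0.14,-0.07,-0.06,0.04],
  [0,0.22,-0.11,-0.1,0.065],
  [0,0.3,-0.15,-0.13,0.09],
  [0,0.37,-0.185,-0.155,0.11],
  [0,0.42,-0.205,-0.17,0.12],
  [0,0.434,-0.214,-0.175,0.123],
  [0,0.434,-0.214,-0.175,0.123],
  [0,0.434,-0.214,-0.175,0.123],
  [0,0.434,-0.214,-0.175,0.123],
])

```text
clock: 1.25
tcp_pos: [0.4576, 0.4156, 0.1615]
eef_rot: [0.707, 0.017, 0.707, -0.016]
force: [-0.1, -0.1, -0.5]
width: 1.0
```

send_rows([
  [0,0.0016,-0.0026,-0.03,0],
  [0,0.0016,-0.0026,-0.08,0],
  [0,0.0016,-0.0026,-0.13,0],
  [0,0.0016,-0.0026,-0.155,0],
  [0,0.0016,-0.0026,-0.159,0],
  [0,0.0016,-0.0026,-0.159,0],
  [0,0.0016,-0.0026,-0.159,0],
], newtons=50)

```text
clock: 1.95
tcp_pos: [0.46, 0.4143, 0.0827]
eef_rot: [0.708, 0.017, 0.706, -0.016]
force: [0.1, 0.1, 0.4]
width: 0.999
```

Run:
```python
from bench import imaging
import cv2
d=imaging.snapshot("wrist");cv2.imwrite("pics/w1.png",d["pixels"])
```

```text
(no output)
```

View pics/w1.png

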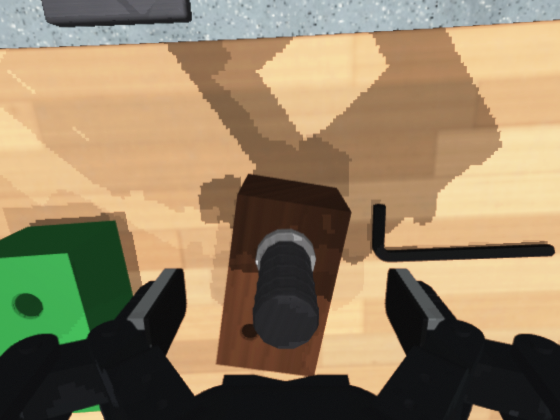

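The wrist view shows the pin at (285,300), midway between the pads at (165,320) and (415,320). Now I'll close the gripper.

send_rows([
  [0.4,0,0,0,0],
  [0.6,0,0,0,0],
  [0.8,0,0,0,0],
  [1,0,0,0,0],
  [1,0,0,0,0],
  [1,0,0,0,0],
  [1,0,0,0,0],
  [1,0,0,0,0],
], newtons=50)

```text
clock: 2.8
tcp_pos: [0.4596, 0.4135, 0.0816]
eef_rot: [0.707, 0.017, 0.707, -0.017]
force: [-0.7, -1.0, 2.1]
width: 0.265
```

send_rows([
  [1,0,0,0.01,0],
  [1,0,0,0.04,0],
  [1,0,0,0.09,0],
  [1,0,0,0.14,0],
  [1,0,0,0.165,0],
  [1,0,0,0.17,0],
  [1,0,0,0.17,0],
])

```text
clock: 3.5
tcp_pos: [0.4592, 0.4132, 0.1658]
eef_rot: [0.707, 0.017, 0.707, -0.017]
force: [0.6, -0.7, -1.7]
width: 0.263
```

Run:
```python
from bench import imaging,r
import cv2,numpy as np
s=r.get_state();print(s["tcp_pos"],s["force"],s["width"])
d=imaging.snapshot("scene");a=cv2.resize(d["pixels"][100:320,200:420],None,fx=2.7,fy=2.7)
w=imaging.snapshot("wrist")["pixels"];b=cv2.resize(w,None,fx=.5,fy=.5)
cv2.imwrite("pics/s2.png",a);cv2.imwrite("pics/w2.png",w)
```

```text
[0.45918449 0.41321004 0.16584959] [ 0.56298677 -0.71503597 -1.68403368] 0.2632408927542965
```

View pics/s2.png

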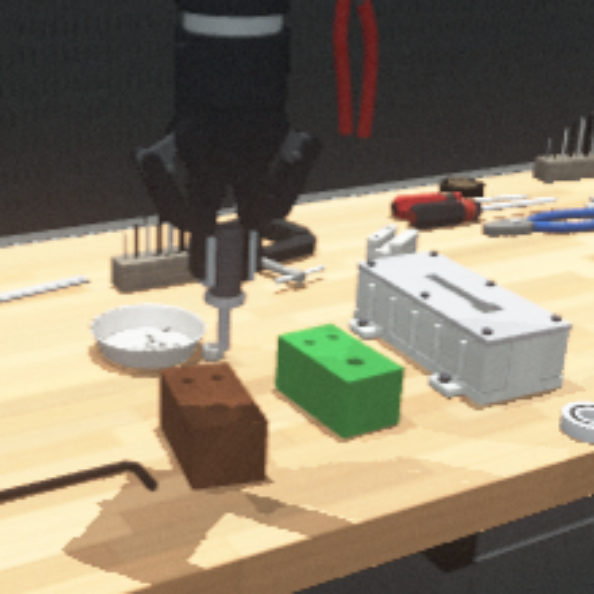

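View pics/w2.png

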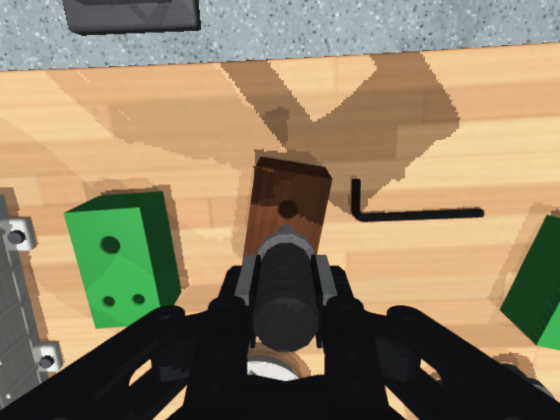

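The pin is held upright, with the collar at (225,298) and the nose tip at (217,355) in the crop, clear of the stand. Moving above the window.

send_rows([
  [1,0.005,-0.03,0,0],
  [1,0.015,-0.09,0,0],
  [1,0.028,-0.17,0,0],
  [1,0.042,-0.25,0,0],
  [1,0.055,-0.33,0,0],
  [1,0.068,-0.41,0,0],
  [1,0.08,-0.48,0,0],
  [1,0.089,-0.54,0,0],
  [1,0.095,-0.575,0,0],
  [1,0.0964,-0.5834,0,0],
  [1,0.0964,-0.5834,0,0],
  [1,0.0964,-0.5834,0,0],
  [1,0.0964,-0.5834,0,0],
  [1,0.0964,-0.5834,0,0],
])

```text
clock: 5.0
tcp_pos: [0.5075, 0.1226, 0.1663]
eef_rot: [0.707, 0.016, 0.707, -0.016]
force: [-0.1, 0.3, -0.4]
width: 0.275
```

Run:
```python
from bench import imaging,r
import cv2,numpy as np,pickle
s=r.get_state();print(s["tcp_pos"],s["force"],s["eef_rot"])
d=imaging.snapshot("scene");a=cv2.resize(d["pixels"][110:290,280:460],None,fx=3.3,fy=3.3,interpolation=cv2.INTER_CUBIC)
t=imaging.snapshot("top");b=cv2.resize(t["pixels"][140:260,370:470],None,fx=5,fy=5)
w=imaging.snapshot("wrist")
pickle.dump((s,d,t,w),open("d3.pkl","wb"))
cv2.imwrite("pics/s3.png",a);cv2.imwrite("pics/w3.png",w["pixels"])
```

```text
[0.50753499 0.12256596 0.16627917] [-0.0787695   0.28390116 -0.42155646] [ 0.70689302  0.01633524  0.70694597 -0.01621146]
```

View pics/s3.png

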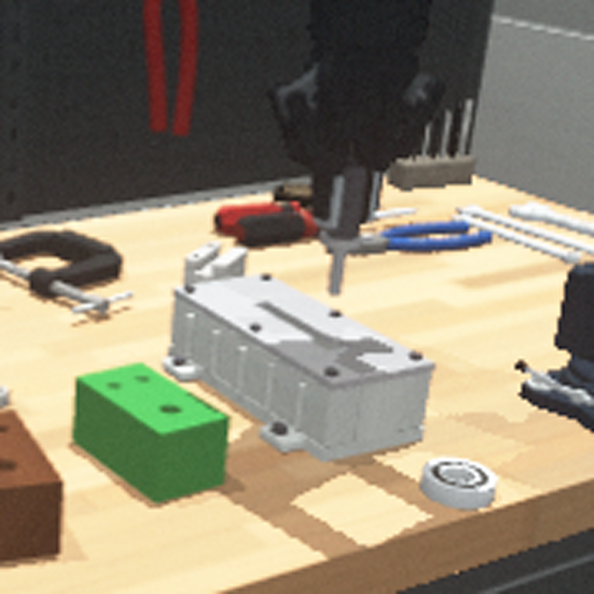

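View pics/w3.png

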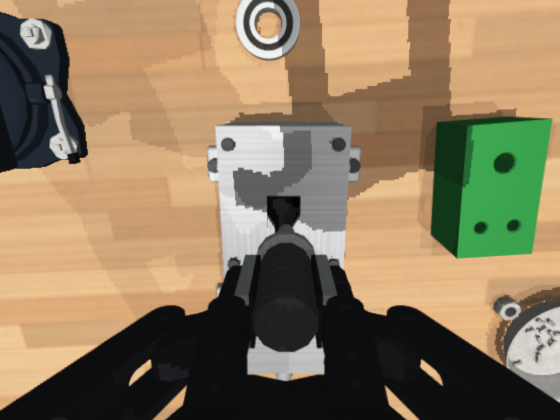

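Run:
```python
import cv2,pickle,numpy as np
from h import *
s,d,t,w=pickle.load(open("d3.pkl","rb"))
print(onz(w,[[267,196.5],[300,196],[339,144],[228,144.5]],.06)*1000)
p=s["tcp_pos"];print(proj(w,[[p[0]-.0012,p[1],p[2]-.0316-.038],[p[0]-.0012,p[1],p[2]-.0316+.056],[.5062-.012,.1219+.0125,.06],[.5062-.013,.1219-.0115,.06]]))
print("scene: nose tip",proj(d,[[p[0]-.0012,p[1],p[2]-.0696]]), "crop tip px",280+335/3.3,110+293/3.3)
a=cv2.resize(w["pixels"][120:260,200:370],None,fx=4.5,fy=4.5,interpolation=cv2.INTER_CUBIC);cv2.imwrite("pics/w3c.png",a)
```

```text
[[494.62160911 109.99919034  60.        ]
 [495.34963743 133.22412222  60.        ]
 [460.45310964 160.62142593  60.        ]
 [457.29128709  86.10861329  60.        ]]
[[285.68308412 229.76351741]
 [286.10703682 326.01027889]
 [301.61637813 194.3451427 ]
 [267.44236133 194.5229496 ]]
scene: nose tip [[381.21393707 199.14876436]] crop tip px 381.5151515151515 198.7878787878788
```

View pics/w3c.png

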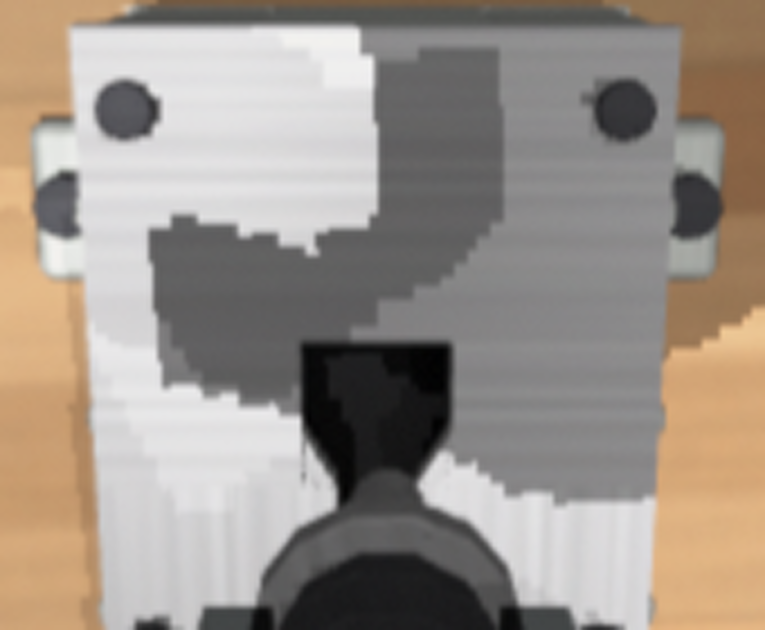

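send_rows([
  [1,0,-0.002,0,0],
  [1,0,-0.002,-0.02,0],
  [1,0,-0.002,-0.04,0],
  [1,0,-0.002,-0.053,0],
  [1,0,-0.002,-0.055,0],
  [1,0,-0.002,-0.055,0],
  [1,0,-0.002,-0.055,0],
])

```text
clock: 5.85
tcp_pos: [0.5079, 0.1208, 0.139]
eef_rot: [0.707, 0.017, 0.707, -0.017]
force: [-0.6, 0.0, -0.6]
width: 0.267
```

send_rows([
  [1,0,0.001,-0.004,0],
  [1,0,0.001,-0.012,0],
  [1,0,0.001,-0.022,0],
  [1,0,0.001,-0.032,0],
  [1,0,0.001,-0.042,0],
  [1,0,0.001,-0.05,0],
  [1,0,0.001,-0.05,0],
  [1,0,0.001,-0.05,0],
])

```text
clock: 6.65
tcp_pos: [0.5077, 0.1212, 0.1137]
eef_rot: [0.707, 0.017, 0.707, -0.017]
force: [0.3, -0.0, -0.9]
width: 0.269
```

send_rows([
  [1,0,0,-0.004,0],
  [1,0,0,-0.008,0],
  [1,0,0,-0.011,0],
  [1,0,0,-0.011,0],
  [1,0,0,-0.011,0],
])

```text
clock: 7.15
tcp_pos: [0.5079, 0.1213, 0.1086]
eef_rot: [0.707, 0.017, 0.707, -0.017]
force: [-0.7, -0.1, 1.7]
width: 0.268
```

send_rows([
  [1,0,0,-0.003,0],
  [1,0,0,-0.006,0],
  [1,0,0,-0.009,0],
  [1,0,0,-0.009,0],
  [1,0,0,-0.009,0],
])

```text
clock: 7.65
tcp_pos: [0.5078, 0.1213, 0.1039]
eef_rot: [0.707, 0.017, 0.707, -0.017]
force: [-0.2, -0.5, 3.1]
width: 0.265
```

send_rows([
  [1,0.006,-0.0003,0,0],
  [1,0.012,-0.0006,0,0],
  [1,0.018,-0.0009,0,0],
  [1,0.024,-0.0012,0,0],
  [1,0.026,-0.0012,0,0],
  [1,0.026,-0.0012,0,0],
])

```text
clock: 8.25
tcp_pos: [0.5209, 0.1206, 0.1038]
eef_rot: [0.707, 0.017, 0.707, -0.017]
force: [-2.1, 0.2, 4.3]
width: 0.268
```

send_rows([
  [1,0.006,-0.0003,0,0],
  [1,0.012,-0.0006,0,0],
  [1,0.014,-0.0007,0,0],
  [1,0.014,-0.0007,0,0],
])

```text
clock: 8.65
tcp_pos: [0.528, 0.1203, 0.1038]
eef_rot: [0.707, 0.017, 0.707, -0.017]
force: [-1.8, 0.3, 2.1]
width: 0.268
```

send_rows([
  [1,0.005,-0.0003,0,0],
  [1,0.01,-0.0005,0,0],
  [1,0.016,-0.0008,0,0],
  [1,0.016,-0.0008,0,0],
  [1,0.016,-0.0008,0,0],
])

```text
clock: 9.15
tcp_pos: [0.5363, 0.1199, 0.104]
eef_rot: [0.707, 0.017, 0.706, -0.017]
force: [-2.1, -0.2, 3.0]
width: 0.271
```

send_rows([
  [1,0,0.001,0,0],
  [1,0,0.002,0,0],
  [1,0,0.002,0,0],
])

```text
clock: 9.45
tcp_pos: [0.5362, 0.1205, 0.104]
eef_rot: [0.707, 0.016, 0.706, -0.017]
force: [-0.5, -2.4, 3.8]
width: 0.268
```

send_rows([
  [1,0,0.001,0,0],
  [1,0,0.001,0,0],
])

```text
clock: 9.65
tcp_pos: [0.5361, 0.1211, 0.104]
eef_rot: [0.707, 0.016, 0.707, -0.017]
force: [0.6, -3.7, 3.3]
width: 0.269
```

send_rows([
  [1,0,0.001,0,0],
  [1,0,0.001,0,0],
])

```text
clock: 9.85
tcp_pos: [0.5361, 0.1213, 0.1039]
eef_rot: [0.707, 0.016, 0.707, -0.017]
force: [0.3, -6.0, 2.9]
width: 0.267
```

send_rows([
  [1,0,-0.002,0,0],
  [1,0,-0.004,0,0],
  [1,0,-0.006,0,0],
  [1,0,-0.006,0,0],
])

```text
clock: 10.25
tcp_pos: [0.536, 0.1199, 0.104]
eef_rot: [0.707, 0.018, 0.707, -0.016]
force: [0.8, 2.3, 3.1]
width: 0.267
```

send_rows([
  [1,0,-0.001,0,0],
  [1,0,-0.001,0,0],
])

```text
clock: 10.45
tcp_pos: [0.5358, 0.1188, 0.1039]
eef_rot: [0.707, 0.017, 0.707, -0.016]
force: [0.8, 2.7, 2.8]
width: 0.271
```

send_rows([
  [1,0,-0.001,0,0],
  [1,0,-0.001,0,0],
])

```text
clock: 10.65
tcp_pos: [0.5357, 0.118, 0.1039]
eef_rot: [0.707, 0.017, 0.707, -0.017]
force: [0.8, 1.6, 2.6]
width: 0.264
```

send_rows([
  [1,0,-0.001,0,0],
  [1,0,-0.001,0,0],
])

```text
clock: 10.85
tcp_pos: [0.5357, 0.1175, 0.1038]
eef_rot: [0.707, 0.017, 0.707, -0.017]
force: [0.5, 3.5, 3.3]
width: 0.268
```

send_rows([
  [1,0,-0.001,0,0],
  [1,0,-0.001,0,0],
])

```text
clock: 11.05
tcp_pos: [0.5357, 0.1173, 0.1039]
eef_rot: [0.707, 0.017, 0.707, -0.017]
force: [1.1, 5.2, 3.4]
width: 0.264
```

send_rows([
  [1,0,0.002,0,0],
  [1,0,0.0045,0,0],
  [1,0.004,0.0044,0,0],
  [1,0.004,0.0044,0,0],
])

```text
clock: 11.45
tcp_pos: [0.5365, 0.1182, 0.1033]
eef_rot: [0.706, 0.016, 0.708, -0.017]
force: [-1.9, -2.4, 3.7]
width: 0.27
```

send_rows([
  [1,0.002,-0.0001,0,0],
  [1,0.004,-0.0002,0,0],
  [1,0.004,-0.0002,0,0],
])

```text
clock: 11.75
tcp_pos: [0.5394, 0.119, 0.1037]
eef_rot: [0.707, 0.017, 0.707, -0.017]
force: [-2.3, -1.0, 3.9]
width: 0.266
```

send_rows([
  [1,0.002,-0.0001,0,0],
  [1,0.004,-0.0002,0,0],
  [1,0.004,-0.0002,0,0],
])

```text
clock: 12.05
tcp_pos: [0.5419, 0.1191, 0.1039]
eef_rot: [0.707, 0.017, 0.707, -0.017]
force: [-2.6, 0.6, 2.9]
width: 0.265
```

send_rows([
  [1,0.002,-0.0001,0,0],
  [1,0.004,-0.0002,0,0],
  [1,0.004,-0.0002,0,0],
])

```text
clock: 12.35
tcp_pos: [0.5439, 0.1189, 0.1039]
eef_rot: [0.707, 0.017, 0.707, -0.017]
force: [-2.5, -0.1, 3.4]
width: 0.269
```

send_rows([
  [1,0.002,-0.0001,0,0],
  [1,0.004,-0.0002,0,0],
  [1,0.004,-0.0002,0,0],
])

```text
clock: 12.65
tcp_pos: [0.5459, 0.1187, 0.1038]
eef_rot: [0.707, 0.017, 0.707, -0.017]
force: [-1.8, 0.4, 2.6]
width: 0.265
```

send_rows([
  [1,0.002,-0.0001,0,0],
  [1,0.004,-0.0002,0,0],
  [1,0.004,-0.0002,0,0],
])

```text
clock: 12.95
tcp_pos: [0.5479, 0.1186, 0.1038]
eef_rot: [0.707, 0.017, 0.707, -0.017]
force: [-2.4, -1.3, 2.4]
width: 0.268
```

send_rows([
  [1,0.002,-0.0001,0,0],
  [1,0.004,-0.0002,0,0],
  [1,0.004,-0.0002,0,0],
])

```text
clock: 13.25
tcp_pos: [0.5506, 0.1185, 0.1036]
eef_rot: [0.708, 0.017, 0.706, -0.017]
force: [0.4, 0.4, -1.7]
width: 0.266
```

Fz fell from about +3 to -1.7 and the drag in x vanished, so the nose appears to have dropped, at gearbox x ≈ +3 mm. I'll lower gently to check.

send_rows([
  [1,0,0,-0.002,0],
  [1,0,0,-0.005,0],
  [1,0,0,-0.008,0],
  [1,0,0,-0.008,0],
])

```text
clock: 13.65
tcp_pos: [0.5496, 0.1185, 0.0994]
eef_rot: [0.707, 0.017, 0.707, -0.017]
force: [-0.4, 0.2, -0.5]
width: 0.268
```

send_rows([
  [1,0,0,-0.002,0],
  [1,0,0,-0.005,0],
  [1,0,0,-0.008,0],
  [1,0,0,-0.008,0],
])

```text
clock: 14.05
tcp_pos: [0.5495, 0.1185, 0.0956]
eef_rot: [0.707, 0.017, 0.707, -0.017]
force: [-1.2, -1.3, -1.4]
width: 0.265
```

send_rows([
  [1,0,0,-0.002,0],
  [1,0,0,-0.004,0],
  [1,0,0,-0.004,0],
])

```text
clock: 14.35
tcp_pos: [0.5496, 0.1185, 0.0937]
eef_rot: [0.707, 0.017, 0.707, -0.017]
force: [-0.5, -0.6, -1.3]
width: 0.269
```

send_rows([
  [1,0,0,-0.001,0],
  [1,0,0,-0.002,0],
  [1,0,0,-0.002,0],
])

```text
clock: 14.65
tcp_pos: [0.5496, 0.1185, 0.0928]
eef_rot: [0.707, 0.017, 0.707, -0.017]
force: [-0.8, 0.2, -1.5]
width: 0.268
```

send_rows([
  [1,0,0,-0.001,0],
  [1,0,0,-0.002,0],
  [1,0,0,-0.002,0],
])

```text
clock: 14.95
tcp_pos: [0.5496, 0.1185, 0.0918]
eef_rot: [0.707, 0.017, 0.707, -0.017]
force: [0.1, 0.7, -1.1]
width: 0.263
```

send_rows([
  [1,0,0,-0.0008,0],
  [1,0,0,-0.0008,0],
])

```text
clock: 15.15
tcp_pos: [0.5497, 0.1185, 0.0916]
eef_rot: [0.707, 0.017, 0.707, -0.017]
force: [-0.5, 0.6, -0.6]
width: 0.265
```

send_rows([
  [1,0,0,-0.0008,0],
  [1,0,0,-0.0008,0],
])

```text
clock: 15.35
tcp_pos: [0.5498, 0.1185, 0.0916]
eef_rot: [0.707, 0.017, 0.707, -0.017]
force: [-1.4, -0.2, 4.4]
width: 0.269
```

send_rows([
  [1,0,0,-0.0006,0],
  [1,0,0,-0.0006,0],
])

```text
clock: 15.55
tcp_pos: [0.5498, 0.1185, 0.0915]
eef_rot: [0.707, 0.017, 0.707, -0.017]
force: [-2.2, -0.4, 6.5]
width: 0.265
```

Collar contact came at TCP z = 91.6 mm, which puts the collar at 60 mm, with about 7 N pressing. Now I'll release.

send_rows([
  [0.65,0,0,0,0],
  [0.6,0,0,0,0],
  [0.5,0,0,0,0],
  [0.3,0,0,0,0],
  [0.1,0,0,0,0],
  [0,0,0,0,0],
  [0,0,0,0,0],
  [0,0,0,0,0],
])

```text
clock: 16.35
tcp_pos: [0.5497, 0.1185, 0.0907]
eef_rot: [0.707, 0.017, 0.707, -0.017]
force: [0.1, 0.8, 1.0]
width: 1.003
```

Run:
```python
from bench import imaging,r
import cv2
s=r.get_state();print(s["tcp_pos"],s["force"],s["width"])
d=imaging.snapshot("scene");a=cv2.resize(d["pixels"][130:270,310:450],None,fx=4.2,fy=4.2,interpolation=cv2.INTER_CUBIC)
cv2.imwrite("pics/s4.png",a);cv2.imwrite("pics/w4.png",imaging.snapshot("wrist")["pixels"])
```

```text
[0.54971471 0.11849392 0.09072923] [0.05086951 0.77058457 0.9851339 ] 1.0028768299301247
```

View pics/s4.png

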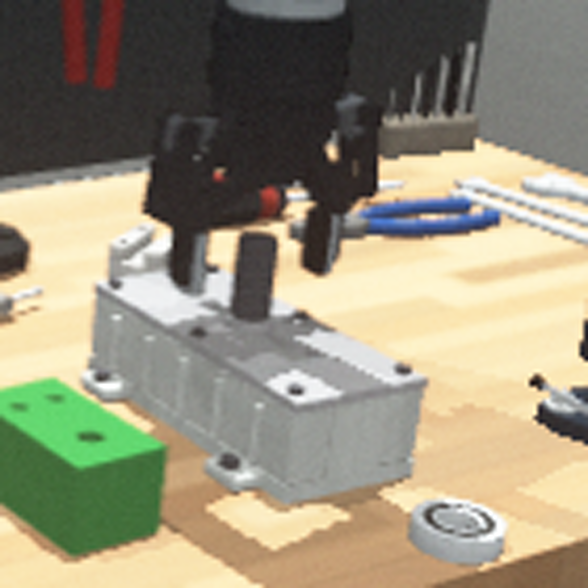

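View pics/w4.png

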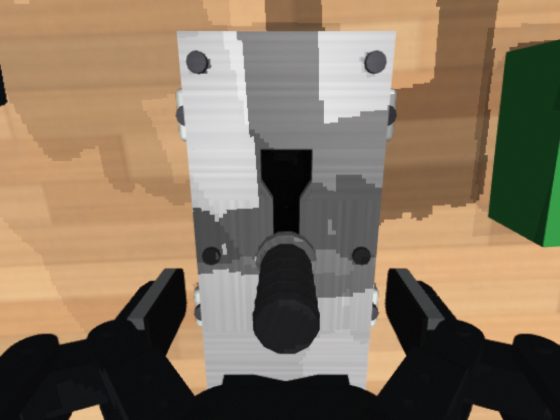

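The pin stands upright at wrist (287,290), free between the open pads. The crop shows it at (255,275). I'll retract straight up and check.

send_rows([
  [0,0,0,0.02,0],
  [0,0,0,0.07,0],
  [0,0,0,0.14,0],
  [0,0,0,0.21,0],
  [0,-0.05,0,0.27,0],
  [0,-0.13,0.06,0.3,0],
  [0,-0.2,0.14,0.3,0],
  [0,-0.26,0.22,0.3,0],
  [0,-0.28,0.28,0.3,0],
  [0,-0.28,0.28,0.3,0],
  [0,-0.28,0.28,0.3,0],
])

```text
clock: 17.55
tcp_pos: [0.4095, 0.2589, 0.2414]
eef_rot: [0.707, 0.016, 0.707, -0.016]
force: [-0.2, 0.2, -0.8]
width: 0.998
```

Run:
```python
from bench import imaging,r
import cv2,numpy as np
from h import *
s=r.get_state();print(s["tcp_pos"],s["force"],s["width"])
d=imaging.snapshot("scene");t=imaging.snapshot("top")
S=4.2
big=cv2.resize(d["pixels"][150:270,310:450],None,fx=S,fy=S,interpolation=cv2.INTER_CUBIC);raw=big.copy()
ang=np.radians(np.r_[0:360:15]);c=np.c_[np.cos(ang),np.sin(ang)]
for rad,z in((12,116),(15,66),(15,60)):
  P=np.c_[548.6+rad*c[:,0],118.5+rad*c[:,1],np.full(len(c),z)]/1000
  q=(proj(d,P)-[310,150]+.5)*S;cv2.polylines(big,[q.round().astype(int).reshape(-1,1,2)],True,(0,255,0),1)
cv2.imwrite("pics/s5.png",np.vstack([raw]));cv2.imwrite("pics/s5b.png",big);cv2.imwrite("pics/t5.png",t["pixels"])
```

```text
[0.40945479 0.25890825 0.24141114] [-0.20610756  0.16083706 -0.78797543] 0.997906002191264
```

View pics/s5b.png

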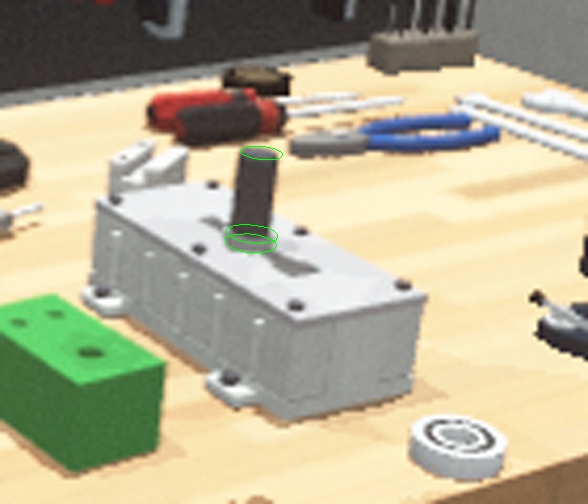

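View pics/t5.png

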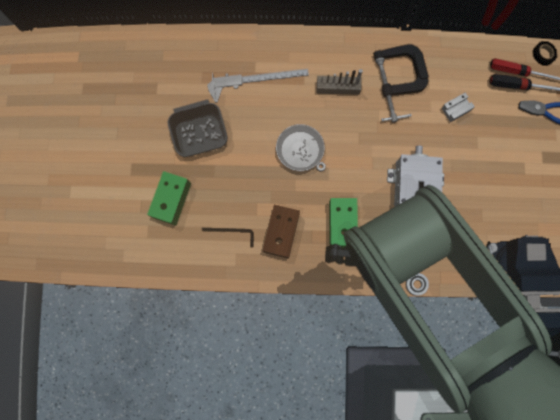

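The green outline of a pin standing upright with its collar at cover level fits the picture: grip top at (260,153), collar at (250,242). The hex key and the other things in view have not moved. Handing in.

```bash
python3 -c "
from bench import r
print(r.sign_off())"
```

```text
the job is handed in; nothing more can be done
None
```

The locking pin is fully home in the rail's socket, upright with its collar on the cover. The gripper is open and clear of everything, and I handed the job in at about 17.6 s.

- **Sequence:** I took the pin from the brown stand and lowered its nose through the window. I pressed it on the rail at about 4 N, centred it between the slot walls by feel, and slid it in 2 mm steps.
- **Finding the socket:** at gearbox x of about +3 mm the upward force dropped from about 3 N to slightly below zero and the drag vanished.
- **Seating:** the collar met the cover at a computed height of 60 mm, below the 64 mm the spring's hard stop would allow outside the socket. I pressed to about 7 N and let go. No reading at the end of a move showed more than about 7 N on any axis while the pin was against the gearbox; peaks within a move were not recorded.
- **Last checks:** after retracting, the scene picture matched an upright pin with its collar on the cover. The hex key was unmoved. I did not check the M12 nut separately.
- **Disagreement:** the slot's centre line by feel was about 1 mm off the camera estimate, within the 2 mm calibration. I used the felt value.

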